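# Stand the leaning plates up square in the angle stop

## Task

Three aluminium plates lean in a row against the tall wall of the L-shaped wooden stop on the bench. Push their feet in so that the row stands upright and flat against that backstop, and square the row sideways so that the ends of all three plates sit up against the stop's low side fence. Leave the row standing there, and do not disturb the other parts lying around.

Things in the scene. Friction and masses are not known exactly. Their poses are not given: they have to be found in the camera images.
- stop: L-shaped wooden stop, fixed on the bench. Origin: inside corner of the L, at bench height; z up. Backstop: wall 50 mm tall, 15 thick, working face the plane y = 0 (plates on its -y side), x = -15 to +197 mm; foot and ribs behind, to y = +50 mm. Side fence: wall 30 mm tall, 15 thick, working face the plane x = 0 (plates on its +x side), y = 0 to -100 mm. The other two sides are open.
- row_home (a point): Point on the bench at the centre of the place where the squared row will stand, 60 mm from the fence (stop's +x) and 15 mm from the backstop (stop's -y); same axes as the stop. The squared row fills 120 mm along x, 30 mm along y. At the start the plates' ends are 18 to 38 mm off the fence, each differently, and the foremost foot about 50 mm off the backstop. Bench clear for 90 mm beyond the row's open sides.
- plate1: Aluminium plate, nearest the backstop of three alike: 120 mm wide (own x) x 10 mm thick (own y) x 50 mm tall (own z), about 0.16 kg, two dark bolt-hole marks. Origin at its centre. Loose, smooth, slides easily; stands on the bench on a 120 mm edge, broad face to the backstop. At the start it leans 22 degrees: top tipped towards the backstop (stop's +y), foot out from it.
- plate2: Aluminium plate, in the middle of three alike: 120 mm wide (own x) x 10 mm thick (own y) x 50 mm tall (own z), about 0.16 kg, two dark bolt-hole marks. Origin at its centre. Loose, smooth, slides easily; stands on the bench on a 120 mm edge, broad face to the backstop. At the start it leans 22 degrees: top tipped towards the backstop (stop's +y), foot out from it.
- plate3: Aluminium plate, foremost, farthest from the backstop of three alike: 120 mm wide (own x) x 10 mm thick (own y) x 50 mm tall (own z), about 0.16 kg, two dark bolt-hole marks. Origin at its centre. Loose, smooth, slides easily; stands on the bench on a 120 mm edge, broad face to the backstop. At the start it leans 22 degrees: top tipped towards the backstop (stop's +y), foot out from it.
- tin: Bystander: a closed plain steel can, 66 mm across, 60 mm tall, behind the backstop. Origin at the centre of its underside. Loose; leave alone.
- cover: Bystander: a dark flat steel cover, 120 x 80 x 6 mm, lying flat behind the backstop. Origin at the centre of its underside. Loose; leave alone.
- flange: Bystander: a flat dark steel ring, 90 mm outside, 48 mm inside, 10 mm thick, lying flat on the bench in front of the row. Origin at the centre of its underside. Loose; leave alone.
- sump: Bystander: an open-topped grey sheet-metal box, 130 x 100 x 70 mm, on the bench in front of the row. Origin at the centre of its underside. Loose; leave alone.
There are look-alikes about, which are no part of the job. What is shaped like the plate1 but orange or yellow is not meant.

How it is judged:
By the outcome, as a careful person would: the job done as asked, in the order asked, and still so for the second after the job is handed in, with the robot touching nothing.
It also fails if it takes over 45 s, if anything falls off the work surface, if the arm or the gripper's body presses on something with over 40 N, if the wrist force passes 120 N, or if a joint passes its speed limit or range.

## Robot

A 7-joint arm with a two-finger parallel gripper is mounted at the origin on the work surface. World frame = base frame: x ahead of the robot, y to its left, z up, the work surface at z = 0. Lengths are in m, angles in rad, forces in N, time in s.
With the tool pointing down it reaches from about 0.35 to 0.9 m from the base axis. Payload 19.9 kg.
Tool frame: the origin (TCP) lies on the centre line of the jaws, within the pads' length; the fingertips stand nose_length ahead of it and the grasp point (between the pads) lies 5 mm behind it (nose_length is the distance from the TCP to the fingertips, in m); z points along the fingers, y is the direction in which the jaws open and shut (so a half turn about z gives the same grasp; the last joint's range is limited). The gripper opens to 94 mm and grips with 3 to 60 N. Pads are 16 mm wide; open, the fingers measure 119 mm over their backs; the gripper's body (75 mm by 177 mm) begins 78 mm behind the grasp point.
Start: joints at [1.252, 0.417, -0.01, 1.614, 0.005, 1.111, -0.053], TCP at [0.171, -0.601, 0.219] pointing down, gripper open.
Joint ranges: [-2.81, 2.81], [-0.39, 2.02], [-1.27, 1.25], [0.06, 2.57], [-1.19, 4.33], [0.19, 2], [-2.82, 2.82]. Speed limits (rad/s): [1.89, 1.89, 2.39, 2.39, 3.01, 3.01, 3.01].

## Interface

Orientations are given as a unit quaternion [x, y, z, w].
In Python, from station import observe, capture, finish_job, nose_length gives the robot as it stands. The module is installed in compiled form; this text tells all that it offers.
- The arm moves only by the tool arm_command, never from a script. Its arguments are lists of equal length, an entry for each row: "delta_rot": the turn, a rotation vector about the tool's x, y, z in rad, a list of three; "translation": the shift along the tool's x, y, z in m, a list of three; "gripper": the opening, from -1 (shut) to 1 (fully open). A call has 1 to 5 rows; each row is the pose to reach, as a shift and turn from the pose commanded when the call began, along the tool's axes at that moment; what a row does not reach only later rows make up. A row lasts 1/8 s, in which the tool goes at most 62.5 mm and 10.7 degrees, less where a joint would pass 70% of its speed; a pose out of reach is approached as far as the arm can. A call with a gripper value outside its range is refused whole. The fingers move at their own pace and stop on an object; the grip force is fixed at half the most. Time passes only in rows, so rows that repeat a pose let the fingers close. It gives the time, the measured TCP pose, the force and the opening at its end, in the units of the state.
- observe(): the state, without advancing time (a new reading comes with each control period).
- capture(name): name is "scene" or "top"; returns a dict with "frame" (480x640x3 uint8, red, green, blue), "fx", "fy", "cx", "cy" (pixels), "R" (3x3) and "t" (3): a world point X has camera coordinates R X + t. Camera axes: x right, y down, z forward; pixel columns grow to the right and rows downward; lengths in m; the calibration is good to about 2 mm. A picture is of the moment at which its call begins. There is no depth.
- finish_job(): hands the job in, once; it reports no verdict.
The state is a dict: "clock": time; "qpos": joint angles; "qvel": joint speeds; "joint_efforts": joint torques, N m; "ee_pos": TCP position; "tool_rot": TCP orientation; "ft_force": force on the tool from outside, world axes, zero at the start; "ft_torque": the same for the moment, N m; "opening": finger opening in m.
Only numpy, scipy, OpenCV 4.12 (cv2) and the standard library are available. Lean on these libraries where they do the work, as an engineer would, in place of code of your own. Each camera call takes 0.05 s, during which the arm holds its last target.

## Working session

There is one attempt and no reset: what is moved stays moved. The work goes in short steps, Python scripts to look and compute and a tool call to move; the robot and the scene stay as the last step left them, time stands still between calls to the robot, and variables do not carry over. Pictures are saved under pics/ and viewed, and the job is handed in when it is done.

Besides the shell and the picture viewer there is one more tool, called after "Emit:" as name(argument=value, ...) on one line, values as JSON. arm_command: Moves the arm, as the interface text tells. Its arguments: {"type":"object","properties":{"delta_rot":{"type":"array","items":{"type":"array","items":{"type":"number"}}},"translation":{"type":"array","items":{"type":"array","items":{"type":"number"}}},"gripper":{"type":"array","items":{"type":"number"}}},"required":["delta_rot","translation","gripper"]}

```bash
mkdir -p pics; python3 - <<'E'
from station import observe,capture,nose_length
import cv2,pickle
print(nose_length if not callable(nose_length) else nose_length())
s=observe();print(s)
for n in("scene","top"):
    c=capture(n);cv2.imwrite(f"pics/{n}0.png",c["frame"][:,:,::-1]);pickle.dump(c,open(f"{n}0.pkl","wb"));print({k:c[k] for k in c if k!="frame"})
E
```

```text
0.014
{'clock': 0.0, 'qpos': array([ 1.25249991,  0.41795035, -0.01030829,  1.61417035,  0.00472533,
        1.11065513, -0.05300876]), 'qvel': array([-3.16934095e-04,  7.13546078e-04,  3.03686733e-05, -1.15282701e-03,
        2.54270815e-03, -8.27067374e-05, -1.25348423e-04]), 'joint_efforts': array([-9.99458680e-04, -8.51249814e+01,  6.38357531e-01, -4.25991440e+01,
       -4.89133887e-02,  1.86521426e-02,  1.14172592e-04]), 'ee_pos': array([ 0.17068846, -0.6008822 ,  0.2188416 ]), 'tool_rot': array([ 9.90437004e-01,  1.37964502e-01, -1.33554173e-04, -5.64456034e-04]), 'ft_force': array([-0.21479372,  0.90499614,  0.92423877]), 'ft_torque': array([0.01614249, 0.03084573, 0.02439746]), 'opening': 0.09362053043672865}
{'fx': 490.821274992944, 'fy': 490.821274992944, 'cx': 309.67320656728356, 'cy': 231.00750325394907, 'R': array([[-0.14468216,  0.98940029,  0.01241554],
       [ 0.73270156,  0.11556044, -0.67066698],
       [-0.66499285, -0.08793667, -0.74165467]]), 't': array([ 0.07663642, -0.38348564,  1.33591306])}
{'fx': 555.0557107923743, 'fy': 555.0557107923743, 'cx': 320.5839900742067, 'cy': 240.76838184991908, 'R': array([[-0.01508888, -0.99958774,  0.02442681],
       [-0.98430058,  0.01055272, -0.17618458],
       [ 0.17585417, -0.02670175, -0.98405403]]), 't': array([0.00604205, 0.59201589, 0.92946073])}
```

View pics/scene0.png

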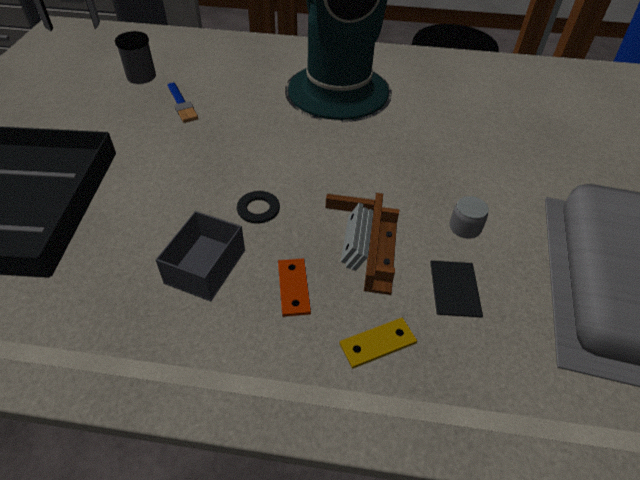

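View pics/top0.png

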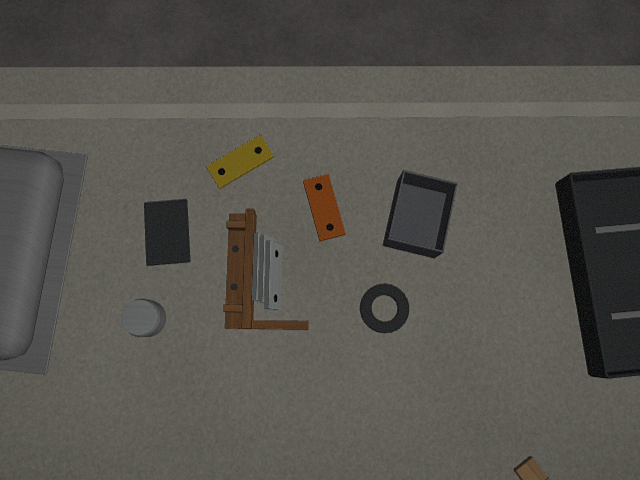

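Top view: the stop's inside corner is near (254,321), with grey plates at (270,270). The look-alikes are the orange plate (324,207) and the yellow plate (240,160). The three grey leaning plates are the ones wanted. I'll check this in a close crop.

```bash
python3 - <<'E'
import cv2
a=cv2.imread("pics/top0.png")[200:340,215:325];cv2.imwrite("pics/top0z.png",cv2.resize(cv2.convertScaleAbs(a,alpha=1.6),None,fx=5,fy=4.2857,interpolation=2) if 0 else cv2.resize(cv2.convertScaleAbs(a,alpha=1.5),None,fx=4,fy=4,interpolation=2))
a=cv2.imread("pics/scene0.png")[180:300,315:415];cv2.imwrite("pics/scene0z.png",cv2.resize(cv2.convertScaleAbs(a,alpha=1.5),None,fx=5,fy=5,interpolation=2))
E
```

```text
(no output)
```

View pics/top0z.png

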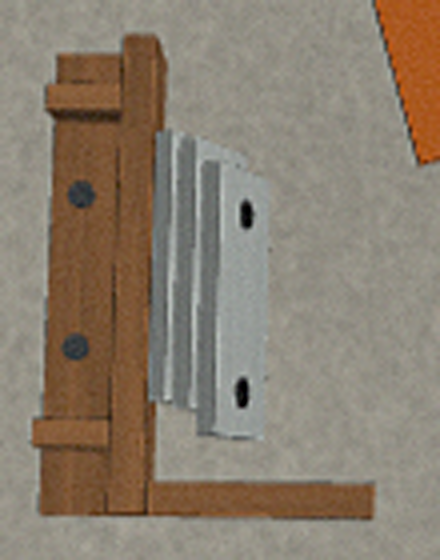

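View pics/scene0z.png

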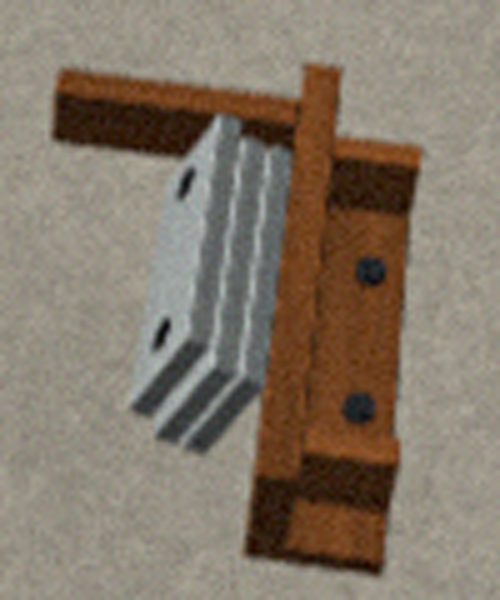

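```bash
cat > h.py <<'E'
import numpy as np,pickle
def proj(c,X):
    p=(c["R"]@np.asarray(X,float).reshape(-1,3).T).T+c["t"]
    return np.c_[c["fx"]*p[:,0]/p[:,2]+c["cx"],c["fy"]*p[:,1]/p[:,2]+c["cy"]]
def back(c,uv,z):
    d=c["R"].T@np.array([(uv[0]-c["cx"])/c["fx"],(uv[1]-c["cy"])/c["fy"],1]);o=-c["R"].T@c["t"]
    return o+d*(z-o[2])/d[2]
E
python3 - <<'E'
from h import *
from scipy.optimize import least_squares
T=pickle.load(open("top0.pkl","rb"));S=pickle.load(open("scene0.pkl","rb"))
t=[((158,35),(197,0,50)),((152,482),(0,0,30)),((375,483),(0,-100,30)),((372,517),(-15,-100,30)),((148,514),(-15,0,50)),((123,35),(197,15,50)),((107,513),(-15,15,50))]
s=[((306,65),(-15,0,50)),((340,68),(-15,15,50)),((258,475),(197,0,50)),((300,480),(197,15,50)),((62,70),(-15,-100,30)),((53,102),(0,-100,30))]
tu=np.array([np.array(a)/4+[215,200] for a,_ in t]);su=np.array([np.array(a)/5+[315,180] for a,_ in s])
tx=np.array([b for _,b in t])/1e3;sx=np.array([b for _,b in s])/1e3
def w(p,X):
    c,q=np.cos(p[2]),np.sin(p[2]);return np.c_[p[0]+c*X[:,0]-q*X[:,1],p[1]+q*X[:,0]+c*X[:,1],X[:,2]]
def fit(use):
    def f(p):
        r=[]
        if 't' in use:r.append((proj(T,w(p,tx))-tu).ravel())
        if 's' in use:r.append((proj(S,w(p,sx))-su).ravel())
        return np.concatenate(r)
    r=least_squares(f,[.5,0,0]);print(use,r.x,np.degrees(r.x[2]));print(r.fun.reshape(-1,2).round(1).tolist());return r.x
for u in("t","s","ts"):p=fit(u)
np.save("stop.npy",p)
# plate corners: plate3 top edge z~?
o=lambda X:np.linalg.solve(np.array([[np.cos(p[2]),-np.sin(p[2])],[np.sin(p[2]),np.cos(p[2])]]),X[:2]-p[:2])*1e3
zt=.05*np.cos(.384)
for n,uv,z in[("p3 top front far",(219,162),zt),("p3 top front near",(215,434),zt),("p3 foot near",(262,437),0),("p3 foot far",(267,178),0),("p1 top far",(170,130),zt),("p1 near",(165,402),zt),("p2 far",(193,137),zt),("p2 near",(190,408),zt)]:
    print(n,o(back(T,np.array(uv)/4+[215,200],z)).round(1))
for n,uv,z in[("p3 top near f",(222,115),zt),("p3 top far f",(190,343),zt),("p3 foot far",(133,407),0)]:
    print(n,o(back(S,np.array(uv)/5+[315,180],z)).round(1))
E
```

```text
t [ 0.4552199   0.12015058 -0.02190011] -1.2547839774565863
[[-0.2, -0.2], [-0.7, -0.2], [0.4, -0.0], [1.0, 0.1], [-1.1, 0.2], [0.2, -0.3], [0.4, 0.4]]
s [ 0.45924487  0.12215495 -0.02197818] -1.2592572223507916
[[-0.2, -0.2], [0.4, 0.1], [0.0, 0.6], [0.3, 0.8], [-0.7, -0.2], [0.1, -1.6]]
ts [ 0.45632184  0.1209435  -0.02083209] -1.193590802549423
[[-0.7, -0.8], [-1.2, -0.8], [-0.1, -0.7], [0.6, -0.6], [-1.5, -0.5], [-0.4, -0.9], [-0.0, -0.3], [-0.7, -1.3], [-0.1, -1.0], [-0.4, -0.8], [-0.2, -0.6], [-1.1, -1.2], [-0.4, -2.6]]
p3 top front far [138.9 -29.5]
p3 top front near [ 18.8 -30.4]
p3 foot near [ 20.2 -48.6]
p3 foot far [139.9 -48.7]
p1 top far [153.2  -7.4]
p1 near [32.5 -8.4]
p2 far [150.1 -17.7]
p2 near [ 30.  -19.3]
p3 top near f [ 19.5 -29. ]
p3 top far f [140.  -28.9]
p3 foot far [136.1 -47.5]
```

The crop shows three grey plates and no look-alike among them. Fitted plate ends are 19, 30 and 32 mm off the fence and the front foot is at -48.6 mm, both as described. Next is planning the first approach.

```bash
cat >> h.py <<'E'
from scipy.spatial.transform import Rotation as Ro
SP=np.array([.4563,.1209,-.0215])
def s2w(x,y,z): 
    c,q=np.cos(SP[2]),np.sin(SP[2]);x,y,z=x/1e3,y/1e3,z/1e3
    return np.array([SP[0]+c*x-q*y,SP[1]+q*x+c*y,z])
def w2s(X):
    c,q=np.cos(SP[2]),np.sin(SP[2]);d=np.asarray(X[:2])-SP[:2]
    return np.array([c*d[0]+q*d[1],-q*d[0]+c*d[1],X[2]])*1e3
def plan(x,y,z,th):
    from station import observe
    s=observe();R=Ro.from_quat(s["tool_rot"]);G=Ro.from_matrix(np.array([[np.cos(th),np.sin(th),0],[np.sin(th),-np.cos(th),0],[0,0,-1]]))
    print("now stop",w2s(s["ee_pos"]).round(1),"q",s["qpos"].round(2),"t",round(s["clock"],2),"F",s["ft_force"].round(1))
    print("trans",R.inv().apply(s2w(x,y,z)-s["ee_pos"]).round(4),"rot",(R.inv()*G).as_rotvec().round(4))
E
python3 - <<'E'
from h import *
T=pickle.load(open("top0.pkl","rb"))
for n,uv in [("orange",(303,181)),("or2",(320,241)),("or3",(328,175)),("yel",(220,188)),("flange L",(360,308)),("sump",(384,247))]:print(n,w2s(back(T,uv,0)).round(0))
plan(80,-85,150,np.pi/2+SP[2])
E
```

```text
orange [263. -87.   0.]
or2 [ 147. -120.    0.]
or3 [ 275. -134.    0.]
yel [247.  70.   0.]
flange L [  24. -194.    0.]
sump [ 137. -239.    0.]
now stop [-270.  -727.8  218.9] q [ 1.25  0.42 -0.01  1.61  0.    1.11 -0.05] t 0.1 F [-0.6 -0.1  0.6]
trans [ 0.5235 -0.5115  0.0694] rot [-1.0000e-03 -6.0000e-04 -1.2725e+00]
```

Emit:
arm_command(delta_rot=[[-0.001,0,-0.186],[-0.001,0,-0.372],[-0.001,0,-0.558],[-0.001,0,-0.744],[-0.001,0,-0.93]], translation=[[0.04,-0.04,0],[0.085,-0.083,0],[0.128,-0.125,0],[0.171,-0.167,0],[0.214,-0.209,0]], gripper=[0.5,0.5,0.5,0.5,0.5])

```text
clock: 0.72
ee_pos: [0.3201, -0.3398, 0.2194]
tool_rot: [0.822, 0.57, -0.0, 0.0]
ft_force: [0.1, -0.5, 1.3]
opening: 0.0704
```

```bash
python3 -c "
from h import *
plan(80,-85,100,np.pi/2+SP[2])"
```

```text
now stop [-126.2 -463.5  219.4] q [ 1.04  0.14 -0.31  1.98  0.05  1.02  0.34] t 0.72 F [ 0.1 -0.5  1.3]
trans [0.4255 0.0696 0.1192] rot [ 0.0006  0.0007 -0.3364]
```

Emit:
arm_command(delta_rot=[[0,0,-0.17],[0,0,-0.336],[0,0,-0.336],[0,0,-0.336],[0,0,-0.336]], translation=[[0.06,0.01,0.01],[0.119,0.02,0.03],[0.178,0.03,0.05],[0.237,0.04,0.06],[0.296,0.05,0.07]], gripper=[0.5,0.5,0.5,0.5,0.5])

```text
clock: 1.35
ee_pos: [0.4723, -0.0812, 0.149]
tool_rot: [0.717, 0.697, -0.0, 0.0]
ft_force: [0.7, -0.7, 0.8]
opening: 0.0701
```

```bash
python3 -c "
from h import *
plan(80,-85,80,np.pi/2+SP[2])"
```

```text
now stop [  20.3 -201.7  149. ] q [ 0.58  0.29 -0.55  2.02  0.2   0.88 -0.1 ] t 1.35 F [ 0.7 -0.7  0.8]
trans [0.1172 0.0589 0.0689] rot [ 0.0006  0.0007 -0.0068]
```

Emit:
arm_command(delta_rot=[[0,0,0],[0,0,0],[0,0,0]], translation=[[0.05,0.025,0.02],[0.1,0.055,0.05],[0.11,0.055,0.065]], gripper=[0.5,0.5,0.5])

```text
clock: 1.72
ee_pos: [0.5303, 0.0291, 0.0828]
tool_rot: [0.716, 0.698, 0.0, -0.001]
ft_force: [0.0, -0.0, 0.2]
opening: 0.0706
```

```bash
python3 -c "
from h import *
plan(80,-70,18,np.pi/2+SP[2])
from station import capture
import cv2
for n,(a,b,c,d) in (('top',(200,340,215,355)),('scene',(130,300,295,435))):
  k=capture(n);cv2.imwrite('pics/a_%s.png'%n,cv2.resize(cv2.convertScaleAbs(k['frame'][a:b,c:d,::-1],alpha=1.5),None,fx=3.4,fy=3.4,interpolation=2))
"
```

```text
now stop [ 76.  -90.2  82.8] q [ 0.32  0.48 -0.54  1.94  0.34  0.8  -0.42] t 1.73 F [ 0.  -0.   0.2]
trans [0.0202 0.004  0.0648] rot [-0.0004 -0.0011 -0.0028]
```

View pics/a_scene.png

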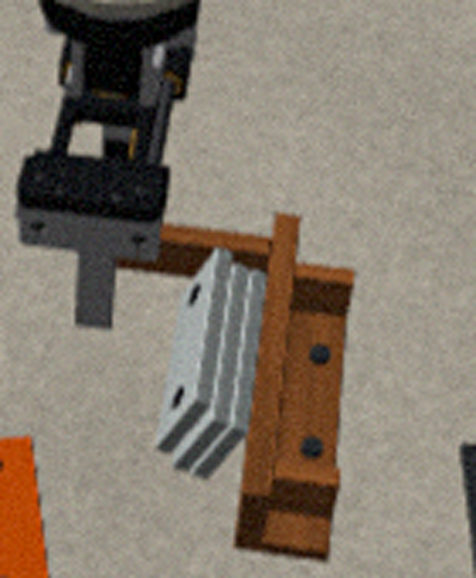

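The picture shows the gripper just in front of the row: finger tip at about (95,325) in the crop, plate 3's foot at about (160,445), all clear. Lowering now.

Emit:
arm_command(delta_rot=[[0,0,-0.002],[0,0,-0.002],[0,0,-0.002]], translation=[[0.002,0.004,0.04],[0.012,0.004,0.064],[0.015,0.004,0.064]], gripper=[0.5,0.5,0.5])

```text
clock: 2.2
ee_pos: [0.5334, 0.0397, 0.0198]
tool_rot: [0.716, 0.698, -0.001, -0.0]
ft_force: [0.3, -0.9, 0.7]
opening: 0.0708
```

```bash
python3 -c "
from h import *
plan(80,-38,18,np.pi/2+SP[2])"
```

```text
now stop [ 78.8 -79.5  19.8] q [ 0.25  0.59 -0.48  1.96  0.41  0.69 -0.51] t 2.2 F [ 0.3 -0.9  0.7]
trans [0.0415 0.001  0.0018] rot [-0.0015  0.0009 -0.0049]
```

Emit:
arm_command(delta_rot=[[0,0,-0.003],[0,0,-0.003],[0,0,-0.003],[0,0,-0.003],[0,0,-0.003]], translation=[[0.008,0,0],[0.014,0,0],[0.019,0,0],[0.023,0,0],[0.026,0,0]], gripper=[0.5,0.5,0.5,0.5,0.5])

```text
clock: 2.82
ee_pos: [0.5349, 0.0661, 0.0203]
tool_rot: [0.715, 0.699, -0.0, 0.001]
ft_force: [-0.5, -2.8, 0.0]
opening: 0.0704
```

```bash
cat > pic.py <<'E'
import sys
from h import *
from station import capture
import cv2
n=sys.argv[1];o=[]
for m,(a,b,c,d) in (('top',(205,335,225,325)),('scene',(180,300,310,410))):
  k=capture(m);o.append(cv2.resize(cv2.convertScaleAbs(k['frame'][a:b,c:d,::-1],alpha=1.6),(390,507 if m=='top' else 468),interpolation=2))
H=507
cv2.imwrite(f'pics/{n}.png',np.hstack([cv2.copyMakeBorder(x,0,H-x.shape[0],0,0,0) for x in o]))
E
python3 pic.py b; python3 -c "
from h import *
plan(80,-38,18,np.pi/2+SP[2])"
```

```text
now stop [ 79.7 -52.8  20.3] q [ 0.2   0.59 -0.48  1.95  0.42  0.69 -0.56] t 2.92 F [-0.5 -1.5 -0.2]
trans [0.0148 0.0003 0.0023] rot [ 0.0004  0.0007 -0.0014]
```

View pics/b.png

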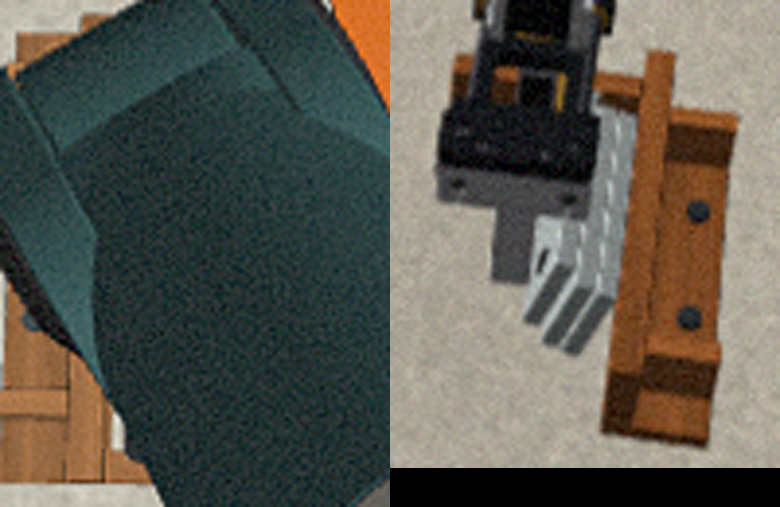

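Contact is made, with a light force of about 2 N; in the scene half, the finger is against plate 3's foot near (520,285). I'll keep pushing slowly.

Emit:
arm_command(delta_rot=[[0,0,-0.001],[0,0,-0.001],[0,0,-0.001],[0,0,-0.001],[0,0,-0.001]], translation=[[0.003,0,0],[0.006,0,0],[0.009,0,0],[0.011,0,0],[0.0125,0,0]], gripper=[0.5,0.5,0.5,0.5,0.5])

```text
clock: 3.55
ee_pos: [0.5352, 0.079, 0.0203]
tool_rot: [0.715, 0.699, -0.0, 0.0]
ft_force: [0.2, -1.4, -1.4]
opening: 0.0708
```

```bash
python3 pic.py c; python3 -c "
from h import *
plan(80,-38,18,np.pi/2+SP[2])"
```

```text
now stop [ 79.8 -40.1  20.3] q [ 0.18  0.6  -0.48  1.95  0.42  0.7  -0.58] t 3.65 F [-0.9 -0.8 -0.3]
trans [0.0021 0.0002 0.0023] rot [ 0.0007  0.0005 -0.0003]
```

View pics/c.png

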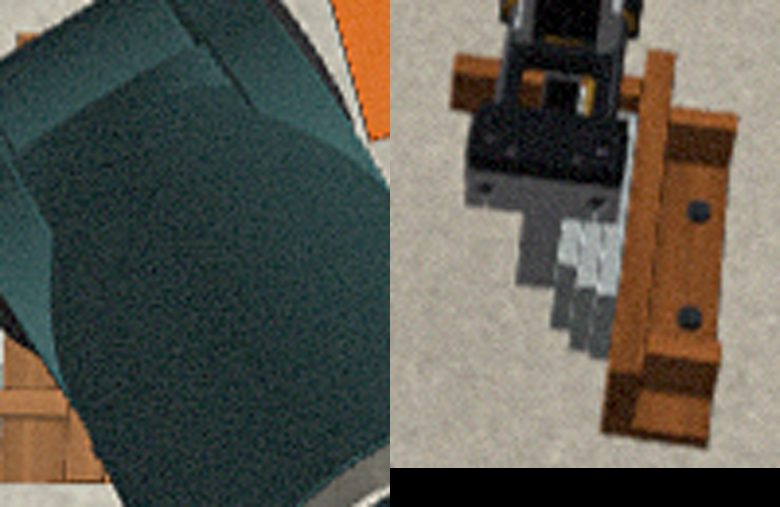

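The plates are nearly upright in the scene half, with their tops around (590,240). I'll finish in small steps until the force rises.

Emit:
arm_command(delta_rot=[[0,0,0],[0,0,0],[0,0,0]], translation=[[0.001,0,0],[0.0018,0,0],[0.0025,0,0]], gripper=[0.5,0.5,0.5])

```text
clock: 4.03
ee_pos: [0.5352, 0.0795, 0.0204]
tool_rot: [0.715, 0.699, -0.001, 0.001]
ft_force: [-3.9, -12.8, 6.2]
opening: 0.0707
```

Emit:
arm_command(delta_rot=[[0,0,0],[0,0,0]], translation=[[0.001,0,0],[0.001,0,0]], gripper=[0.5,0.5])

```text
clock: 4.28
ee_pos: [0.5352, 0.0795, 0.0203]
tool_rot: [0.716, 0.698, -0.002, 0.001]
ft_force: [-3.2, -16.5, 7.2]
opening: 0.0705
```

```bash
python3 pic.py d; python3 -c "
from h import *
plan(80,-38,18,np.pi/2+SP[2])"
```

```text
now stop [ 79.7 -39.7  20.3] q [ 0.17  0.6  -0.48  1.94  0.42  0.7  -0.58] t 4.38 F [ -3.  -16.2   7.9]
trans [0.0017 0.0003 0.0023] rot [-0.0003  0.0039 -0.0031]
```

View pics/d.png

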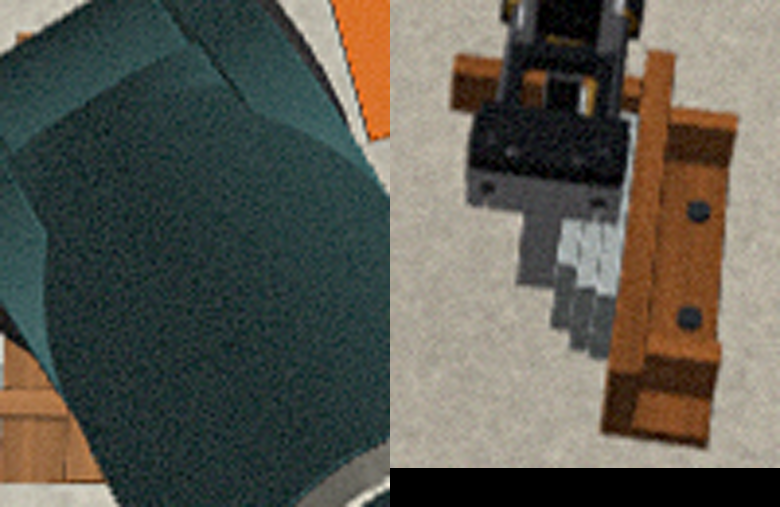

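The plates are upright and the force stalled at 16 N, so the row is flat against the backstop. I'll back straight off, lift and look.

Emit:
arm_command(delta_rot=[[0,0,0],[0,0,0],[0,0,0],[0,0,0],[0,0,0]], translation=[[-0.003,0,0],[-0.008,0,0],[-0.03,0,0],[-0.04,0,-0.05],[-0.04,0,-0.1]], gripper=[0.5,0.5,0.5,0.5,-1])

```text
clock: 5.0
ee_pos: [0.534, 0.0417, 0.1213]
tool_rot: [0.715, 0.699, -0.0, -0.0]
ft_force: [0.3, -0.9, -0.5]
opening: 0.0636
```

```bash
python3 pic.py e; python3 -c "
from h import *
plan(170,-60,110,SP[2]);plan(170,-60,110,SP[2]+np.pi)"
```

```text
now stop [ 82.1 -76.4 124.9] q [ 0.32  0.43 -0.57  1.91  0.3   0.88 -0.42] t 5.1 F [-0.3  0.5 -0.9]
trans [0.0165 0.0878 0.0156] rot [ 0.0059 -0.0057  1.5703]
now stop [ 82.1 -76.4 124.9] q [ 0.32  0.43 -0.57  1.91  0.3   0.88 -0.42] t 5.1 F [-0.3  0.5 -0.9]
trans [0.0165 0.0878 0.0156] rot [ 0.0057  0.0059 -1.5713]
```

View pics/e.png

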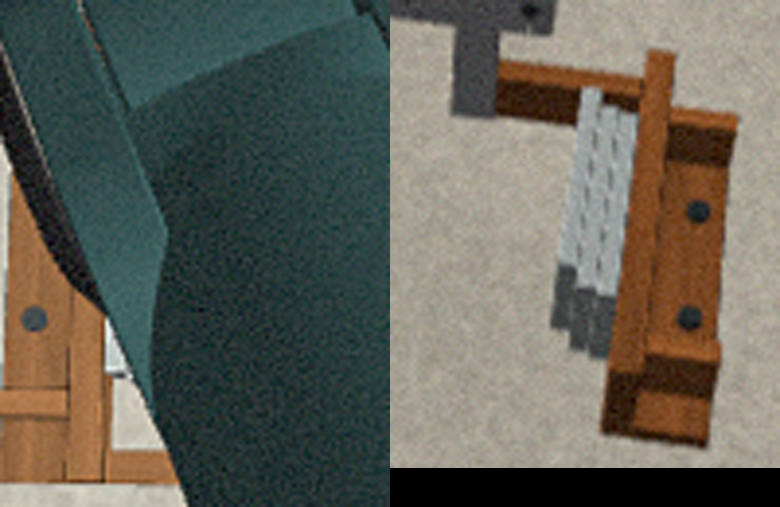

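The row stands upright on its own: tops at (610,180), ends still staggered. Next I turn the closed gripper 90° and go to the open end for the sideways push.

Emit:
arm_command(delta_rot=[[0,0,0.18],[0,0,0.36],[0,0,0.54],[0,0,0.72],[0,0,0.9]], translation=[[0.005,0.02,0],[0.01,0.04,0],[0.02,0.06,0],[0.03,0.08,0],[0.04,0.1,0]], gripper=[-1,-1,-1,-1,-1])

```text
clock: 5.72
ee_pos: [0.6356, 0.0806, 0.1198]
tool_rot: [0.949, 0.316, -0.0, 0.0]
ft_force: [-0.4, -0.9, -0.1]
opening: 0.0062
```

```bash
python3 -c "
from h import *
plan(188,-18,100,SP[2])"
```

```text
now stop [180.2 -36.4 119.8] q [ 0.07  0.57 -0.34  1.65  0.22  0.96 -1.27] t 5.72 F [-0.4 -0.9 -0.1]
trans [ 0.0176 -0.0097  0.0198] rot [6.000e-04 1.000e-04 6.647e-01]
```

Emit:
arm_command(delta_rot=[[0,0,0.18],[0,0,0.36],[0,0,0.54],[0,0,0.664],[0,0,0.664]], translation=[[0.01,-0.005,0],[0.018,-0.01,0],[0.018,-0.01,0],[0.018,-0.01,0.01],[0.018,-0.01,0.02]], gripper=[-1,-1,-1,-1,-1])

```text
clock: 6.35
ee_pos: [0.6433, 0.0993, 0.0996]
tool_rot: [1.0, -0.007, 0.0, 0.0]
ft_force: [0.6, -0.1, 0.9]
opening: 0.0004
```

```bash
python3 pic.py f;python3 -c "
from h import *
plan(188,-18,22,SP[2])"
```

```text
now stop [186.8 -17.9  98.8] q [-0.07  0.6  -0.19  1.64  0.13  0.92 -1.88] t 6.45 F [-1.  -0.6  0.5]
trans [0.0013 0.0001 0.0768] rot [0.0009 0.0015 0.0098]
```

View pics/f.png

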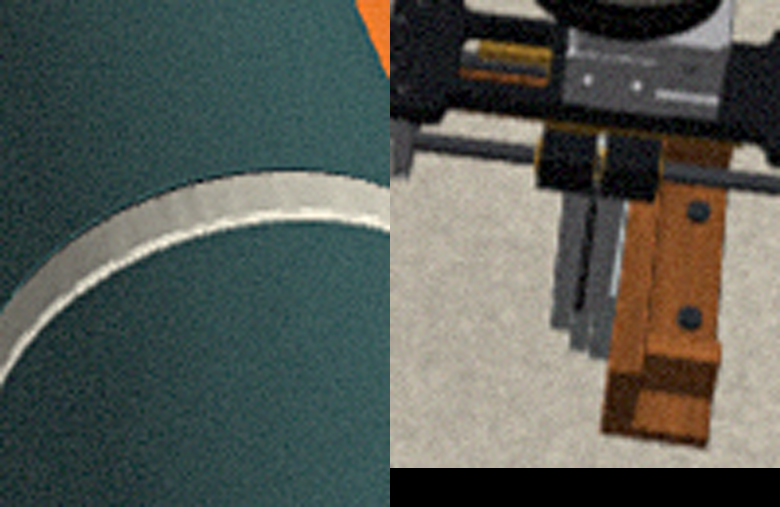

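The closed fingers hang beyond the open end of the row: scene half, (590,300), just in front of the wall. I'm lowering.

Emit:
arm_command(delta_rot=[[0,0,0.008],[0,0,0.008],[0,0,0.008],[0,0,0.008]], translation=[[0.001,0,0.025],[0.001,0,0.05],[0.001,0,0.07],[0.001,0,0.077]], gripper=[-1,-1,-1,-1])

```text
clock: 6.95
ee_pos: [0.6441, 0.0988, 0.0222]
tool_rot: [1.0, -0.011, -0.0, 0.0]
ft_force: [-0.3, 0.0, 0.2]
opening: 0.0003
```

```bash
python3 pic.py g;python3 -c "
from h import *
plan(161,-18,22,SP[2])"
```

```text
now stop [188.5 -17.9  23. ] q [-0.08  0.7  -0.17  1.66  0.15  0.79 -1.91] t 7.05 F [-0.1  0.2  0. ]
trans [-0.0275  0.0001  0.001 ] rot [ 0.0006  0.     -0.0011]
```

View pics/g.png

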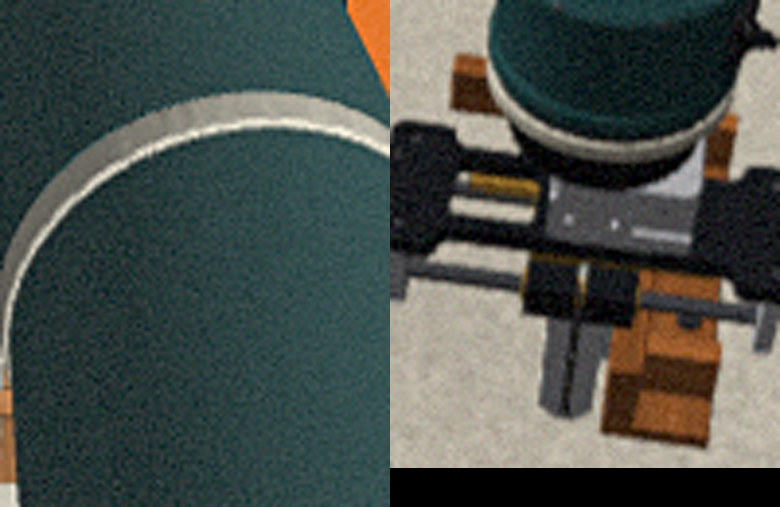

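The fingers are low and clear of the wall, with tips at (570,410) and the wall edge at (605,400). I'm pushing toward the fence.

Emit:
arm_command(delta_rot=[[0,0,0],[0,0,0],[0,0,0],[0,0,0],[0,0,0]], translation=[[-0.008,0,0],[-0.016,0,0],[-0.022,0,0],[-0.026,0,0],[-0.03,0,0]], gripper=[-1,-1,-1,-1,-1])

```text
clock: 7.68
ee_pos: [0.6147, 0.0997, 0.0236]
tool_rot: [1.0, -0.012, 0.001, 0.0]
ft_force: [2.5, 0.7, 0.4]
opening: 0.0004
```

Emit:
arm_command(delta_rot=[[0,0,0],[0,0,0],[0,0,0],[0,0,0],[0,0,0]], translation=[[-0.004,0,0],[-0.008,0,0],[-0.012,0,0],[-0.015,0,0],[-0.018,0,0]], gripper=[-1,-1,-1,-1,-1])

```text
clock: 8.3
ee_pos: [0.5965, 0.1, 0.0234]
tool_rot: [1.0, -0.012, 0.0, 0.0]
ft_force: [2.6, -0.2, 1.3]
opening: 0.0006
```

```bash
python3 pic.py i;python3 -c "
from h import *
plan(128,-18,22,SP[2])"
```

```text
now stop [140.2 -17.8  23.2] q [-0.09  0.63 -0.17  1.79  0.15  0.73 -1.94] t 8.4 F [0.8 1.2 0.4]
trans [-0.0122  0.0002  0.0012] rot [ 0.0008  0.0001 -0.0016]
```

View pics/i.png

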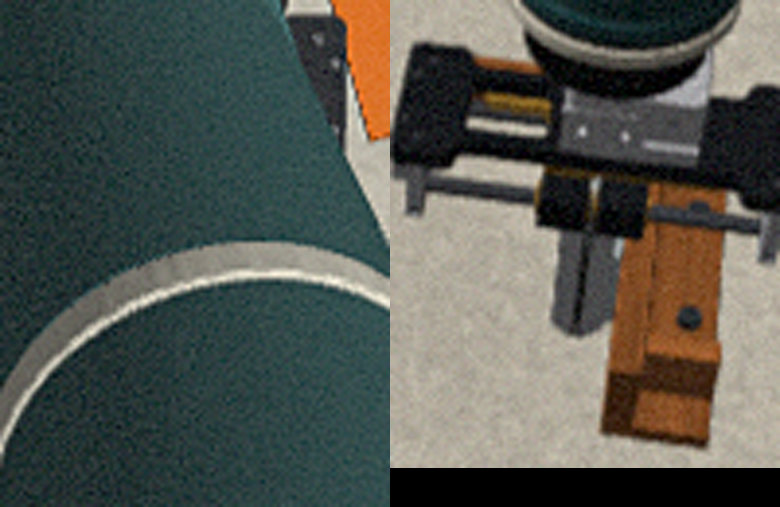

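Emit:
arm_command(delta_rot=[[0,0,0],[0,0,0],[0,0,0],[0,0,0],[0,0,0]], translation=[[-0.003,0,0],[-0.006,0,0],[-0.008,0,0],[-0.0095,0,0],[-0.0105,0,0]], gripper=[-1,-1,-1,-1,-1])

```text
clock: 9.02
ee_pos: [0.5859, 0.1003, 0.0233]
tool_rot: [1.0, -0.012, 0.0, 0.0]
ft_force: [1.3, 0.6, -0.6]
opening: 0.0004
```

Emit:
arm_command(delta_rot=[[0,0,0],[0,0,0],[0,0,0]], translation=[[-0.001,0,0],[-0.002,0,0],[-0.003,0,0]], gripper=[-1,-1,-1])

```text
clock: 9.4
ee_pos: [0.5856, 0.1003, 0.0242]
tool_rot: [1.0, -0.012, 0.003, -0.0]
ft_force: [16.6, -0.2, -2.8]
opening: 0.0002
```

Emit:
arm_command(delta_rot=[[0,0,0],[0,0,0]], translation=[[-0.001,0,0],[-0.001,0,0]], gripper=[-1,-1])

```text
clock: 9.65
ee_pos: [0.5855, 0.1004, 0.0246]
tool_rot: [1.0, -0.012, 0.004, -0.0]
ft_force: [17.7, -0.6, -3.3]
opening: 0.0006
```

Emit:
arm_command(delta_rot=[[0,0,0],[0,0,0],[0,0,0],[0,0,0],[0,0,0]], translation=[[0.003,0,0],[0.008,0,0],[0.04,0,0],[0.05,0,-0.05],[0.05,0,-0.1]], gripper=[-1,-1,-1,-1,-1])

```text
clock: 10.28
ee_pos: [0.632, 0.0992, 0.1239]
tool_rot: [1.0, -0.012, -0.001, 0.0]
ft_force: [0.9, -0.3, 0.2]
opening: 0.0004
```

```bash
python3 pic.py j;python3 -c "
from h import *
plan(60,-85,110,np.pi/2+SP[2])"
```

```text
now stop [178.5 -17.2 128.4] q [-0.06  0.54 -0.19  1.65  0.12  0.95 -1.89] t 10.38 F [0.5 0.5 0.4]
trans [-0.1185  0.0681  0.0175] rot [ 0.0049 -0.0063 -1.5726]
```

View pics/j.png

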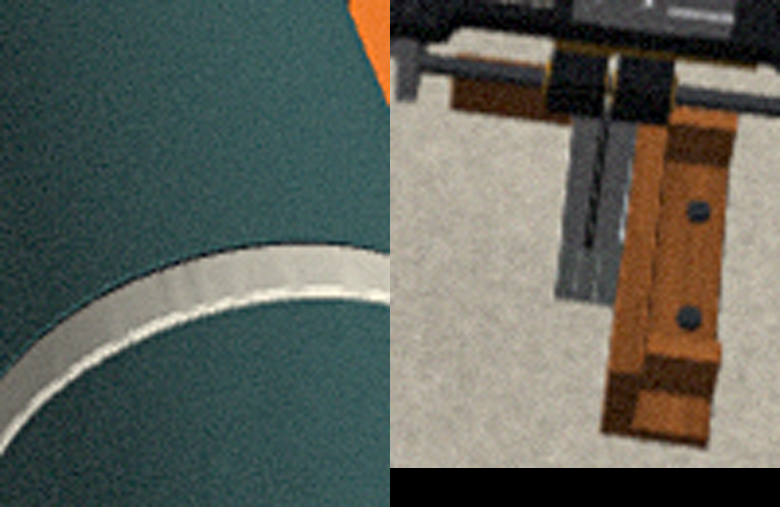

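The plate ends now line up, at (557–612, 298) in the scene half. I'll move the arm aside for a clear view from both cameras.

Emit:
arm_command(delta_rot=[[0,0,-0.18],[0,0,-0.36],[0,0,-0.54],[0,0,-0.72],[0,0,-0.9]], translation=[[0,0.04,-0.04],[-0.01,0.09,-0.06],[-0.03,0.14,-0.06],[-0.05,0.19,-0.06],[-0.07,0.24,-0.06]], gripper=[-1,-1,-1,-1,0.3])

```text
clock: 11.0
ee_pos: [0.5555, -0.14, 0.1831]
tool_rot: [0.905, 0.426, -0.0, 0.0]
ft_force: [0.1, -0.6, -0.5]
opening: 0.0074
```

```bash
python3 pic.py k;python3 -c "
from h import *
plan(60,-85,110,np.pi/2+SP[2])"
```

```text
now stop [ 103.4 -263.4  182.9] q [ 0.47  0.38 -0.33  1.77  0.15  1.01 -0.62] t 11.1 F [ 0.5 -0.5  0.6]
trans [ 0.1124 -0.1454  0.0725] rot [-5.000e-04  2.800e-03 -6.743e-01]
```

View pics/k.png

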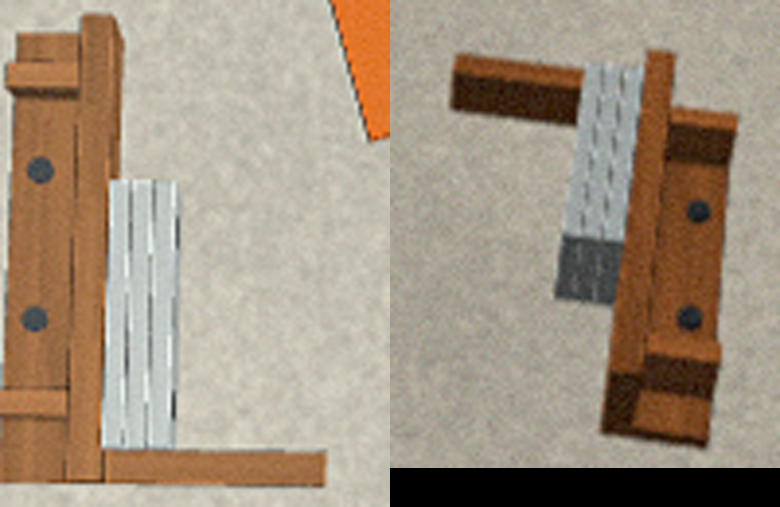

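```bash
python3 - <<'E'
from station import capture
from h import *
import cv2
T=capture("top");S=capture("scene");pickle.dump((T,S),open("k.pkl","wb"))
for n,c,(a,b,e,f),k in(("kt",T,(245,335,245,285),8.5),("ks",S,(185,265,345,395),9)):
    cv2.imwrite(f"pics/{n}.png",cv2.resize(cv2.convertScaleAbs(c["frame"][a:b,e:f,::-1],alpha=1.6),None,fx=6,fy=6,interpolation=2))
A=cv2.imread("pics/kt.png");B=cv2.imread("pics/ks.png");H=max(A.shape[0],B.shape[0])
cv2.imwrite("pics/kk.png",np.hstack([cv2.copyMakeBorder(x,0,H-x.shape[0],0,0,0) for x in(A,B)]))
# expected
for nm,c in(("T",T),("S",S)):
    X=[s2w(x,y,50) for x in(0,120) for y in(0,-30)]+[s2w(120,0,0),s2w(120,-30,0),s2w(0,0,30),s2w(0,-100,30),s2w(197,0,50),s2w(-15,0,50)]
    print(nm,proj(c,X).round(1).tolist())
E
```

```text
T [[250.7, 319.2], [268.2, 319.4], [252.7, 250.5], [269.7, 250.7], [255.3, 254.8], [271.5, 255.0], [251.9, 319.7], [308.7, 320.1], [253.9, 208.0], [250.5, 328.0]]
S [[374.9, 196.8], [360.0, 194.9], [369.8, 241.2], [353.6, 239.1], [367.1, 258.3], [351.6, 256.2], [373.8, 203.9], [325.2, 197.7], [366.1, 274.2], [375.5, 191.7]]
```

View pics/kk.png

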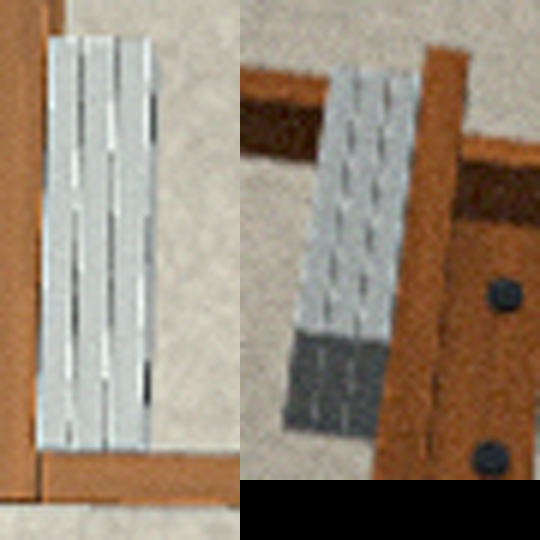

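```bash
python3 - <<'E'
from h import *
import cv2
a=pickle.load(open("top0.pkl","rb"))["frame"];T,S=pickle.load(open("k.pkl","rb"));b=T["frame"]
d=cv2.absdiff(cv2.GaussianBlur(a,(5,5),0),cv2.GaussianBlur(b,(5,5),0)).max(2)
for n,(x0,x1,y0,y1) in dict(cover=(140,195,195,270),tin=(115,170,290,345),yellow=(200,280,130,192),orange=(298,350,170,245),flange=(355,412,280,336),sump=(380,460,168,260),stop=(222,250,205,332)).items():print(n,d[y0:y1,x0:x1].max(),(d[y0:y1,x0:x1]>25).sum())
cv2.imwrite("pics/kfull.png",b[:,:,::-1])
E
```

```text
cover 27 61
tin 27 87
yellow 30 1562
orange 29 1541
flange 75 479
sump 85 3575
stop 26 37
```

View pics/kfull.png

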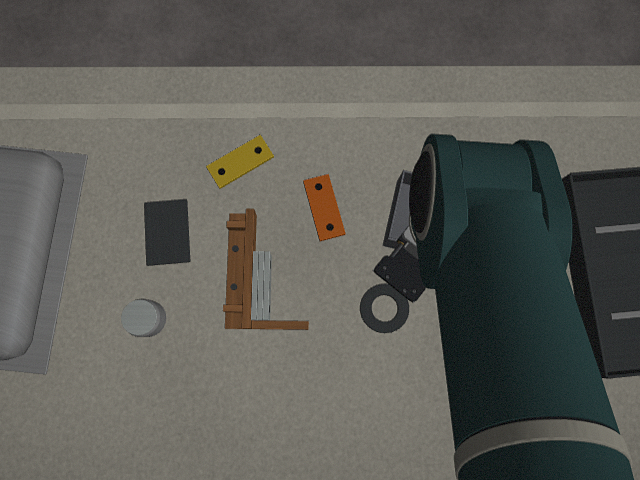

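The row (262,285) is squared against both walls, and the flange, sump, tin, cover and both coloured plates are where they started. The arm is clear and about 100 mm above anything, so I'm handing in.

```bash
python3 -c "
from station import finish_job,observe
print(abs(observe()['qvel']).max());print(finish_job())"
```

```text
0.04291202028379143
the job is handed in; nothing more can be done
None
```

The three plates now stand upright and flat against the backstop, with their ends up against the side fence. I handed the job in at about 11 s of the 45 s.

**How it was done:** I pushed the feet in with the partly open fingers until the force levelled off at about 16 N. Then I pushed the row sideways with the closed fingers until it stopped against the fence at about 18 N. After each push I backed straight off, and the row stayed standing.

**Last checks:**
- **Row position:** the plate corners agree with the expected squared position to about 1 mm in both camera views. I could see no gaps between the plates or at either wall.
- **Calibration:** the two cameras placed the stop 2 to 4 mm apart, so I judged the row relative to the stop in the same pictures.
- **Other parts:** the cover, tin, flange and both coloured plates look unmoved. The arm hid part of the sump in the last top view, so I could only confirm the visible part. Overall brightness had shifted slightly, so the automatic image comparison was only a rough check.
- **Robot at hand-in:** the tool was about 250 mm from the row and touching nothing. The joints still showed slight settling motion, at most 0.04 rad/s.

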